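# Index the tube carousel one place with its worm-drive handwheel and clamp it

### The job

Wind the black handwheel clockwise by its red spinner handle until the carousel's empty yellow pocket stands centred under the red ring of the loading port, one place on; it takes about four turns, and the wheel must be led round gently, without forcing the handle sideways in its soft rubber bush. Then throw the blue clamp lever right over, away from the robot, so the carousel stays there, let go of everything, and leave the other things on the bench alone.

Things in the scene. Friction and masses are not known exactly. Their poses are not given: they have to be found in the camera images.
- pocket (a point): centre of the empty pocket: a yellow ring, 25 mm across with a dark middle, flush on the top of the aluminium carousel disc (196 mm across, 14 other pockets hold capped tubes, pockets 24 degrees apart, 78 mm from the carousel's axis). Height 67 mm.
- port_ring (a point): centre of the red ring (33 mm outside, 25 mm inside, 6 mm thick, middle height 115 mm) held over the circle of pockets by a black bracket outside the carousel; fixed. The pocket must end under it, within 4 mm horizontally. At the start the pocket is one place (0.36 to 0.47 rad) clockwise of it, seen from above.
- handle (a point): middle of the red spinner handle, an upright cylinder 18 mm across and 42 mm tall (116 to 158 mm above the bench; this point at 140 mm), on the black handwheel. It spins freely on its pin, so an unturned hand can lead it round its circle of 40 mm radius about the wheel's axis. Turning takes about 6 N. Its pin stands in a rubber bush that yields 1 mm per 8 N; over 2 mm (16 N) is too much.
- crank_nominal (a point): where the handwheel's vertical axis is meant to be. The gearbox is bolted on by slotted holes: the true axis is up to 12 mm away in x and in y, is not measured and must be felt out. It stays fixed. Height 142 mm. Its x axis is the unit's (away from the robot), y to its left. The level black wheel is 108 mm across, top face at 112 mm, its hub 28 mm across, 118 mm high.
- carousel (a joint): the carousel's angle in rad, 0 at the start, growing counter-clockwise seen from above. Turning the wheel clockwise drives it counter-clockwise, 60 turns of the wheel to one of the carousel, after up to 0.6 rad of lost motion in the wheel. The drive does not run back.
- clamp (a joint): the blue clamp lever's angle in rad: 0 open (leaning 0.5 rad towards the robot, along the unit's -x), 1.0 thrown (leaning 0.5 rad along the unit's +x); it stays where it is left. Clamped is above 0.85.
- clamp_tip (a point): centre of the blue ball (26 mm across) on the upper end of the thin clamp lever, about 101 mm above the bench. The ball swings on a 70 mm radius about a pivot at 40 mm height, in the unit's x-z plane, and takes about 1 N to push over. The plate under it is 18 mm thick. See crank_nominal for the direction of the unit's x axis.

How it is judged:
On the way:
1. the yellow pocket stands under the ring while the clamp is still open (horizontal distance between pocket and port_ring below 0.004 m and value of joint clamp below 0.4 rad), for 0.3 s.
At the end, for the whole second after the job is handed in: the yellow pocket's centre within 4 mm of the ring's centre horizontally, the clamp lever thrown beyond 0.85 rad, both at rest (horizontal distance between pocket and port_ring below 0.004 m and value of joint clamp above 0.85 rad and velocity of joint clamp below 0.05 rad/s and velocity of joint carousel between -0.003 and 0.003 rad/s); the robot touches nothing.
It fails at once if the handle is pushed more than 2 mm sideways on its rubber bush (about 16 N) (horizontal distance between handle and pin_seat above 0.002 m).
It fails at once if clamp thrown while the pocket is not under the ring (value of joint clamp above 0.6 rad and horizontal distance between pocket and port_ring above 0.006 m).
It fails at once if a bystander shoved more than 25 mm (distance of any of cap_pot, spanner, wash, reagent, beaker, timer, tipbox from where it was at the start of the episode above 0.025 m).
It also fails if it takes over 72 s, if anything falls off the work surface, if the arm or the gripper's body presses on something with over 40 N, if the wrist force passes 120 N, or if a joint passes its speed limit or range.

### The arm

A 6-joint arm with a two-finger parallel gripper is mounted at the origin on the work surface. World frame = base frame: x ahead of the robot, y to its left, z up, the work surface at z = 0. Lengths are in m, angles in rad, forces in N, time in s.
With the tool pointing down it reaches from about 0.35 to 0.775 m from the base axis. Payload 7.3 kg.
Tool frame: the origin (TCP) lies at the very end of the fingers, on their centre line; the grasp point (between the pads) lies 19 mm behind it (pinch_z is the distance from the TCP to the grasp point, in m); z points along the fingers, y is the line along which they close (so a half turn about z gives the same grasp; the last joint's range is limited). The gripper opens to 92 mm and grips with 3 to 60 N. Pads are 19 mm wide; open, the fingers measure 130 mm over their backs; the gripper's body (75 mm by 190 mm) begins 47 mm behind the grasp point.
Start: joints at [1.199, 0.342, 1.524, -0, 1.275, -0.146], TCP at [0.118, 0.512, 0.188] pointing down, gripper open.
Joint ranges: [-2.53, 2.53], [-0.77, 2.02], [0.04, 2.7], [-1, 4.14], [0.28, 2.66], [-3.11, 3.11]. Speed limits (rad/s): [2.57, 2.57, 3.14, 3.14, 3.14, 3.14].

### API

Orientations are given as [roll, pitch, yaw] about the fixed x, y, z axes, in that order (R = Rz(yaw) Ry(pitch) Rx(roll)).
In Python, from cell import * gives the robot as it stands.
- The arm moves only by the tool arm_command, never from a script. Its arguments are lists of equal length, an entry for each row: "fingers": the gripper command: -1 is fully open, 1 is shut, values between are in proportion; "travel": the shift along the tool's x, y, z in m, a list of three; "dr": the turn, a rotation vector about the tool's x, y, z in degrees, a list of three. In form: {"fingers": [fingers, ...], "travel": [[x, y, z], ...], "dr": [[wx, wy, wz], ...]}. A call has 1 to 8 rows; each row is the pose to reach, as a shift and turn from the pose commanded when the call began, along the tool's axes at that moment; what a row does not reach only later rows make up. A row lasts 1/12 s, in which the tool goes at most 41.7 mm and 7.16 degrees, less where a joint would pass 70% of its speed; a pose out of reach is approached as far as the arm can. A call with a gripper value outside its range is refused whole. The fingers move at their own pace and stop on an object; "squeeze" is the grip in N (left out, the last holds). Time passes only in rows, so rows that repeat a pose let the fingers close. It gives the time, the measured TCP pose, the force, the opening and the grip force at its end, in the units of the state.
- observe(): the state, without advancing time (a new reading comes with each control period).
- read_camera(name): name is "scene" or "top" or "wrist"; returns a dict with "color" (384x512x3 uint8, blue, green, red), "z_map" (384x512 float32, m along the optical axis (not along the pixel's ray), 0 where there is no reading), "fx", "fy", "cx", "cy" (pixels), "R" (3x3) and "t" (3): a world point X has camera coordinates R X + t. Camera axes: x right, y down, z forward; pixel columns grow to the right and rows downward; lengths in m; the calibration is good to about 2 mm. The wrist camera is an equidistant fisheye: a pixel r from the principal point sees the ray r / f radians off the axis. A picture is of the moment at which its call begins.
- hand_in(): hands the job in; it is judged then, once.
The state is a dict: "time": time; "qpos": joint angles; "qvel": joint speeds; "joint_efforts": joint torques, N m; "tool_pos": TCP position; "tool_rot": TCP orientation; "contact_force": force on the tool from outside, world axes, zero at the start; "torque": the same for the moment, N m; "opening": finger opening in m; "grip_force": force on a finger pad.
Only numpy, scipy, OpenCV 4.12 (cv2) and the standard library are available. Lean on these libraries where they do the work, as an engineer would, in place of code of your own. Each camera call takes 0.05 s, during which the arm holds its last target. There are 200 camera calls.

## Working session

There is one attempt and no reset: what is moved stays moved. The work goes in short steps, Python scripts to look and compute and a tool call to move; the robot and the scene stay as the last step left them, time stands still between calls to the robot, and variables do not carry over. Pictures are saved under pics/ and viewed, at most 12 in all, crops included, and the job is handed in when it is done.

Besides the shell and the picture viewer there is one more tool, called after "Emit:" as name(argument=value, ...) on one line, values as JSON. arm_command: Moves the arm, as the interface text tells. Its arguments: {"type":"object","properties":{"fingers":{"type":"array","items":{"type":"number"}},"travel":{"type":"array","items":{"type":"array","items":{"type":"number"}}},"dr":{"type":"array","items":{"type":"array","items":{"type":"number"}}},"squeeze":{"type":"number"}},"required":["fingers","travel","dr"]}

```bash
mkdir -p pics; ls
python3 - <<'E'
from cell import *
import cv2,numpy as np
s=observe();print({k:np.round(v,3).tolist() for k,v in s.items()})
for n in ("scene","top"):
    c=read_camera(n);cv2.imwrite(f"pics/{n}0.png",c["color"]);np.savez(f"{n}0.npz",**c)
    print(n,c["fx"],c["cx"],c["cy"],np.round(c["R"],3).tolist(),c["t"])
E
```

```text
pics
{'time': 0.0, 'qpos': [1.199, 0.343, 1.525, 0.0, 1.275, -0.146], 'qvel': [-0.001, -0.001, 0.001, -0.001, 0.002, 0.0], 'joint_efforts': [0.001, -43.124, -24.422, 0.072, 0.056, -0.0], 'tool_pos': [0.117, 0.511, 0.187], 'tool_rot': [-3.14, -0.0, 2.916], 'contact_force': [0.508, -0.365, -0.493], 'torque': [-0.02, -0.02, -0.025], 'grip_force': 0.0, 'opening': 0.091}
scene 365.16339312791825 259.5002650142125 189.122473307097 [[0.431, 0.902, -0.016], [0.711, -0.351, -0.61], [-0.556, 0.252, -0.793]] [-0.28624416 -0.30732543  1.15321767]
top 454.41560773830525 256.3344724350953 188.20411176576158 [[-0.124, -0.992, 0.004], [-0.97, 0.12, -0.212], [0.21, -0.03, -0.977]] [0.12197138 0.55769716 0.84813253]
```

View pics/scene0.png

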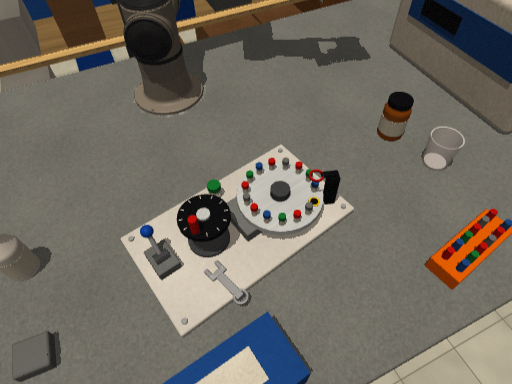

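View pics/top0.png

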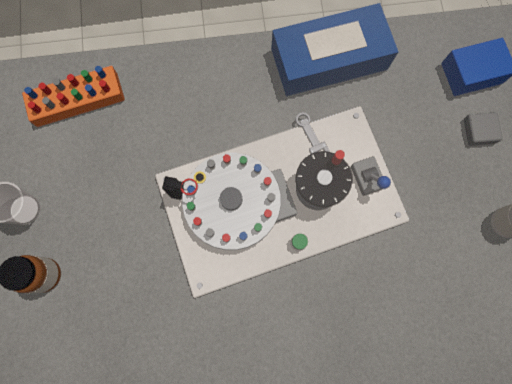

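The scene view shows the wheel at about (204,215), the red handle (193,226) and the blue ball (147,231). In the top view the hub is at (325,178), the handle top at (340,156), the pocket at (200,178), the ring at (190,187), the ball at (384,183) and the carousel hub at (231,199).

```bash
cat > h.py <<'E'
import numpy as np,cv2
def load(n): return dict(np.load(n))
def ray(c,u,v,z):
    d=np.array([(u-c["cx"])/c["fx"],(v-c["cy"])/c["fy"],1]);R=c["R"];o=-R.T@c["t"];d=R.T@d
    return o+d*(z-o[2])/d[2]
def blob(c,lo,hi,box,hull=False):
    x0,y0,x1,y1=box;h=cv2.cvtColor(c["color"],cv2.COLOR_BGR2HSV)[y0:y1,x0:x1]
    m=cv2.inRange(h,lo,hi)
    if lo[0]==0 and hi[0]<12: m|=cv2.inRange(h,(170,lo[1],lo[2]),(180,255,255))
    v,u=np.nonzero(m);
    if hull:
        (a,b),r=cv2.minEnclosingCircle(np.float32(np.c_[u,v]));return a+x0,b+y0,r
    return u.mean()+x0,v.mean()+y0,len(u)
E
python3 - <<'E'
from h import *
t=load("top0.npz");s=load("scene0.npz")
def p(n,c,z,*a,**k):
    b=blob(c,*a,**k);print(n,np.round(b,1),np.round(ray(c,b[0],b[1],z),4))
Y=((20,120,120),(35,255,255));Rd=((0,130,60),(8,255,255));B=((105,150,60),(125,255,255));W=((0,0,150),(180,50,255))
for hull in (0,1):
    p("pocket T",t,.067,*Y,(190,168,210,188),hull=hull)
    p("ring T",t,.115,*Rd,(178,176,200,196),hull=hull)
    p("handle T",t,.150,*Rd,(330,145,350,168),hull=hull)
    p("ball T",t,.101,*B,(374,172,394,193),hull=hull)
    p("hub T",t,.118,*W,(315,168,334,188),hull=hull)
    p("pocket S",s,.067,*Y,(306,194,322,210),hull=hull)
    p("handle S",s,.137,*Rd,(184,210,200,240),hull=hull)
    p("ball S",s,.101,*B,(138,222,156,240),hull=hull)
    p("hub S",s,.118,*W,(195,206,213,222),hull=hull)
for n,u,v in(("carousel hub",231,199),):print(n,ray(t,u,v,.075))
print("plate corners",[np.round(ray(t,u,v,.018),3) for u,v in((356,115),(398,214),(199,286))])
im=cv2.resize(t["color"][100:300,150:410],None,fx=3,fy=3,interpolation=cv2.INTER_CUBIC);cv2.imwrite("pics/tz.png",im)
E
```

```text
pocket T [199. 177.  48.] [0.6036 0.1631 0.067 ]
ring T [188.5 187.5  64. ] [0.5734 0.1801 0.115 ]
handle T [339.2 154.4  56. ] [ 0.5931 -0.1028  0.15  ]
ball T [nan nan  0.] [nan nan nan]
hub T [324.3 176.8 177. ] [ 0.562  -0.0751  0.118 ]
pocket S [314.5 200.8  40. ] [0.6064 0.1629 0.067 ]
handle S [193.1 223.9 170. ] [ 0.5919 -0.1024  0.137 ]
ball S [146.1 230.8 121. ] [ 0.5418 -0.1893  0.101 ]
hub S [202.6 213.4 120. ] [ 0.5642 -0.076   0.118 ]
pocket T [199.  177.    5.4] [0.6036 0.1631 0.067 ]
ring T [188.  186.    8.6] [0.5765 0.1806 0.115 ]
handle T [339.3 154.7   4.3] [ 0.5926 -0.1028  0.15  ]
ball T [374. 172.   0.] [ 0.5634 -0.1747  0.101 ]
hub T [324.3 176.7   7.5] [ 0.5622 -0.0752  0.118 ]
pocket S [313.5 201.5   5.7] [0.607 0.16  0.067]
handle S [192.7 224.3   9.7] [ 0.5923 -0.1033  0.137 ]
ball S [146.  230.6   6.2] [ 0.5413 -0.1894  0.101 ]
hub S [202.6 213.5   6.6] [ 0.5642 -0.076   0.118 ]
carousel hub [0.54983581 0.10459695 0.075     ]
plate corners [array([ 0.712, -0.184,  0.018]), array([ 0.487, -0.233,  0.018]), array([0.393, 0.189, 0.018])]h.py:13: RuntimeWarning: Mean of empty slice.
  return u.mean()+x0,v.mean()+y0,len(u)
  ret = ret.dtype.type(ret / rcount)
```

View pics/tz.png

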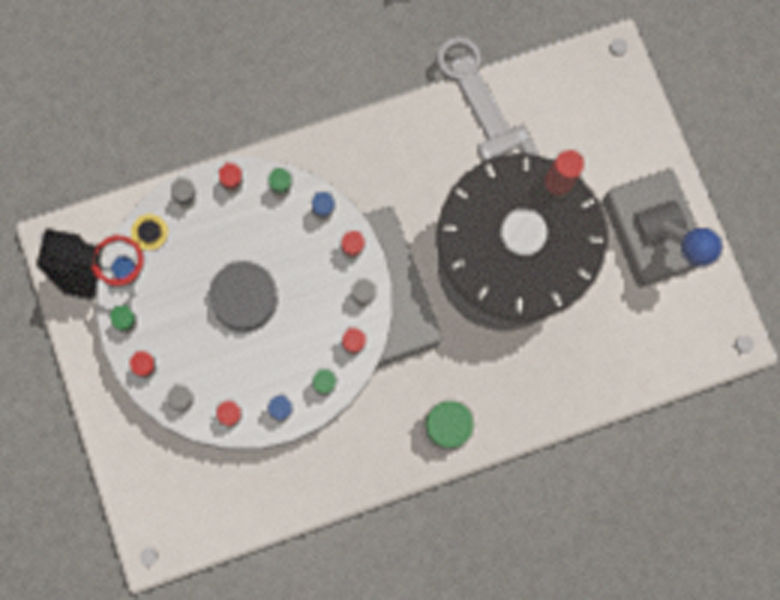

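The handle is at about (0.5925, -0.103) and the wheel axis at about (0.5635, -0.0755), which gives the expected 40 mm radius. The unit's yaw is about 0.217, the ball is at (0.5415, -0.189), and the carousel needs about 0.44 rad. I'll approach above the handle and square the hand to yaw π.

Emit:
arm_command(fingers=[0.2,0.2,0.2,0.2,0.2,0.2,0.2,0.2], travel=[[0,0,-0.04],[0,0,-0.07],[-0.601,-0.492,-0.07],[-0.601,-0.492,-0.07],[-0.601,-0.492,-0.07],[-0.601,-0.492,-0.07],[-0.601,-0.492,-0.07],[-0.601,-0.492,-0.07]], dr=[[0,0,-6],[0,0,-12.9],[0,0,-12.9],[0,0,-12.9],[0,0,-12.9],[0,0,-12.9],[0,0,-12.9],[0,0,-12.9]])

```text
time: 0.77
tool_pos: [0.2711, 0.3122, 0.2574]
tool_rot: [-3.142, -0.0, 3.142]
contact_force: [1.4, 0.1, 0.1]
opening: 0.0429
grip_force: 0.0
```

Emit:
arm_command(fingers=[0.2,0.2,0.2,0.2,0.2,0.2,0.2,0.2], travel=[[-0.321,-0.415,0],[-0.321,-0.415,0],[-0.321,-0.415,0],[-0.321,-0.415,0],[-0.321,-0.415,0],[-0.321,-0.415,0],[-0.321,-0.415,0],[-0.321,-0.415,0]], dr=[[0,0,0],[0,0,0],[0,0,0],[0,0,0],[0,0,0],[0,0,0],[0,0,0],[0,0,0]])

```text
time: 1.43
tool_pos: [0.475, 0.0482, 0.2573]
tool_rot: [3.141, -0.0, 3.141]
contact_force: [1.0, 0.3, 0.5]
opening: 0.037
grip_force: 0.0
```

Emit:
arm_command(fingers=[0.2,0.2,0.2,0.2,0.2,0.2,0.2,0.2], travel=[[-0.117,-0.151,0],[-0.117,-0.151,0],[-0.117,-0.151,0],[-0.117,-0.151,0],[-0.117,-0.151,0.02],[-0.117,-0.151,0.06],[-0.117,-0.151,0.08],[-0.117,-0.151,0.08]], dr=[[0,0,0],[0,0,0],[0,0,0],[0,0,0],[0,0,0],[0,0,0],[0,0,0],[0,0,0]])

```text
time: 2.1
tool_pos: [0.5881, -0.1005, 0.1714]
tool_rot: [3.138, -0.011, 3.14]
contact_force: [0.0, 0.1, -0.2]
opening: 0.0368
grip_force: 0.0
```

Run:
```python
from cell import *
import cv2,numpy as np
c=read_camera("wrist");cv2.imwrite("pics/w1.png",c["color"]);np.savez("w1.npz",**c)
s=observe();print(s["tool_pos"],s["contact_force"])
```

```text
[ 0.58967999 -0.1005631   0.17487201] [-0.05898033  0.29681024  0.15636432]
```

View pics/w1.png

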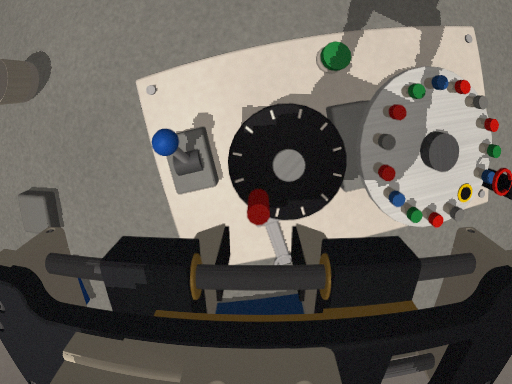

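The wrist view shows the handle top at (258,212), the hub at (289,165), and the fingers centred near column 262. I'll project these to world positions.

```bash
cat >> h.py <<'E'
def fray(c,u,v,z):
    a,b=(u-c["cx"])/c["fx"],(v-c["cy"])/c["fy"];r=np.hypot(a,b)
    d=np.array([a/r*np.sin(r),b/r*np.sin(r),np.cos(r)]);R=c["R"];o=-R.T@c["t"];d=R.T@d
    return o+d*(z-o[2])/d[2]
E
python3 - <<'E'
from h import *
c=load("w1.npz")
b=blob(c,(0,130,20),(8,255,255),(242,185,275,226));print(b,fray(c,b[0],b[1],.140))
b=blob(c,(0,130,20),(8,255,255),(242,200,275,226),hull=True);print(b,fray(c,258,213,.158))
for W in (((0,0,100),(180,60,255)),):
    b=blob(c,*W,(270,146,308,184),hull=True);print(b,fray(c,b[0],b[1],.118))
print(fray(c,465,193,.067),fray(c,503,182,.115), fray(c,165,142,.101))
E
```

```text
(np.float64(258.17882689556507), np.float64(206.25464949928468), 699) [ 0.59221966 -0.10197183  0.14      ]
(257.9567403793335, 210.09154891967773, 14.237601280212402) [ 0.59128165 -0.10206161  0.158     ]
(288.51878929138184, 164.90292358398438, 15.788063049316406) [ 0.56221733 -0.07565104  0.118     ]
[0.60450644 0.16169228 0.067     ] [0.5767479  0.18097982 0.115     ] [ 0.5426957  -0.18929167  0.101     ]
```

Emit:
arm_command(fingers=[0.2,0.2,0.2,0.2,0.2,0.2], travel=[[0,0,0.015],[0,0,0.03],[0,0,0.045],[0,0,0.051],[0,0,0.051],[0,0,0.051]], dr=[[0,0,0],[0,0,0],[0,0,0],[0,0,0],[0,0,0],[0,0,0]])

```text
time: 2.65
tool_pos: [0.5921, -0.1008, 0.1281]
tool_rot: [-3.141, 0.002, 3.141]
contact_force: [0.1, -0.4, 0.8]
opening: 0.0368
grip_force: 0.0
```

Emit:
arm_command(fingers=[0.4,0.5,0.55,0.6,0.65,0.7], travel=[[0,-0.0012,0.002],[0,-0.0012,0.002],[0,-0.0012,0.002],[0,-0.0012,0.002],[0,-0.0012,0.002],[0,-0.0012,0.002]], dr=[[0,0,0],[0,0,0],[0,0,0],[0,0,0],[0,0,0],[0,0,0]], squeeze=14)

```text
time: 3.15
tool_pos: [0.5913, -0.1021, 0.1247]
tool_rot: [3.142, 0.0, 3.141]
contact_force: [-0.8, -0.2, -0.1]
opening: 0.0152
grip_force: 0.0
```

Run:
```python
from cell import *
import cv2,numpy as np
from h import *
c=read_camera("wrist");np.savez("w2.npz",**c)
s=observe();print(s["tool_pos"],s["contact_force"],s["opening"],s["grip_force"])
b=cv2.resize(c["color"][130:330,140:400],None,fx=2,fy=2)
t=read_camera("top");np.savez("top1.npz",**t);tt=cv2.resize(t["color"][90:290,290:420],None,fx=2,fy=2)
cv2.imwrite("pics/w2.png",np.hstack([b,tt]))
```

```text
[ 0.59129066 -0.10201839  0.12457818] [-0.10852639  0.07910542  0.74256496] 0.014158237314183801 0.0
```

View pics/w2.png

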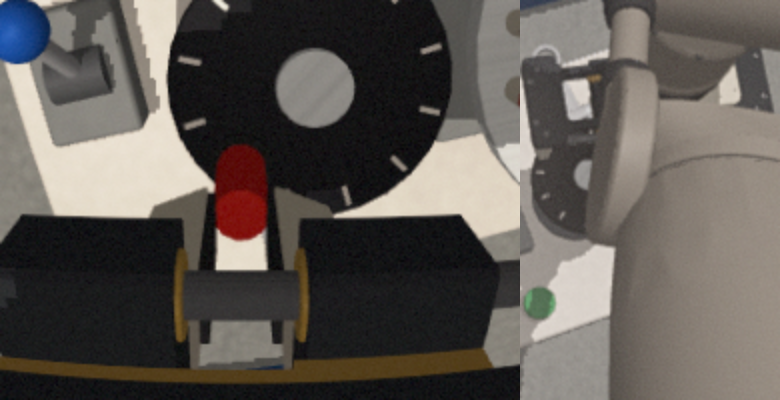

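Run:
```python
from h import *
c=load("w2.npz")
def proj(X):
    X=c["R"]@np.array(X)+c["t"];th=np.arctan2(np.hypot(X[0],X[1]),X[2]);k=th/np.hypot(X[0],X[1])
    u,v=c["fx"]*k*X[0]+c["cx"],c["fy"]*k*X[1]+c["cy"];return (u-140)*2,(v-130)*2
print("cam",-c["R"].T@c["t"])
for n,X in dict(tcp=(.5913,-.102,.1246),grasp=(.5913,-.102,.1436),htop=(.592,-.1023,.158),hbase=(.592,-.1023,.116),padL=(.5913,-.102-.0075,.1246),padR=(.5913,-.102+.0075,.1246)).items():print(n,np.round(proj(X)))
h=cv2.cvtColor(c["color"],cv2.COLOR_BGR2HSV)
m=cv2.inRange(h,(0,130,20),(8,255,255))|cv2.inRange(h,(170,130,20),(180,255,255))
m[:200]=0;m[252:]=0;m[:,:240]=0;m[:,280:]=0
v,u=np.nonzero(m);print((u.min()-140)*2,(u.max()-140)*2,(v.min()-130)*2,(v.max()-130)*2)
print("top face",fray(c,140+241/2,130+215/2,.158))
z=c["z_map"];print("depth handle top",z[237,260],"depth finger",z[245,240],z[245,283],z[235,240],z[235,283], "htop depth",(c["R"]@np.array((.592,-.1023,.158))+c["t"])[2])
```

```text
cam [ 0.51162812 -0.10207769  0.32212744]
tcp [240. 171.]
grasp [240. 193.]
htop [239. 214.]
hbase [240. 164.]
padL [219. 171.]
padR [261. 171.]
214 266 144 238
top face [ 0.59243316 -0.10182809  0.158     ]
depth handle top 0.17896424 depth finger 0.14594647 0.14573844 0.15627776 0.15622811 htop depth 0.1804971940664584
```

Emit:
arm_command(fingers=[0.8,0.9,1.0,1.0,1.0], travel=[[0,0,0],[0,0,0],[0,0,0],[0,0,0],[0,0,0]], dr=[[0,0,0],[0,0,0],[0,0,0],[0,0,0],[0,0,0]], squeeze=14)

```text
time: 3.67
tool_pos: [0.5913, -0.102, 0.1245]
tool_rot: [3.141, -0.0, 3.141]
contact_force: [0.1, 0.2, 0.1]
opening: 0.0004
grip_force: 0.0
```

Run:
```python
from cell import *
import cv2,numpy as np
from h import *
c=read_camera("wrist");np.savez("w3.npz",**c)
b=cv2.resize(c["color"][130:330,140:400],None,fx=2,fy=2)
t=read_camera("scene");np.savez("scene1.npz",**t);tt=cv2.resize(t["color"][160:280,140:270],None,fx=2,fy=2)
tt=cv2.copyMakeBorder(tt,0,160,0,0,cv2.BORDER_CONSTANT)
cv2.imwrite("pics/w3.png",np.hstack([b,tt]))
```

```text
(no output)
```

View pics/w3.png

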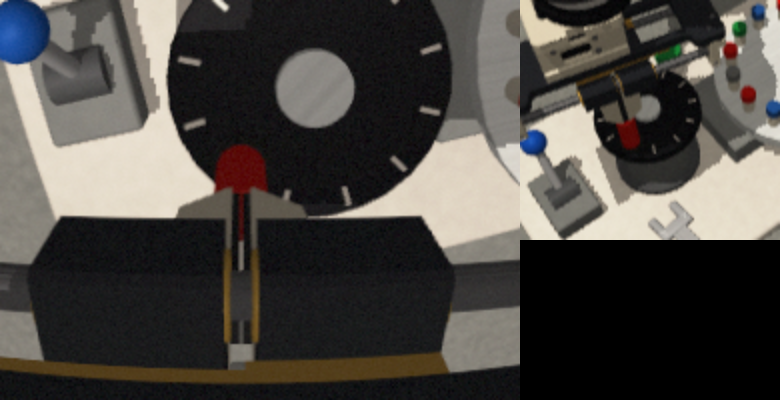

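The wrist view shows the fingers shut, with tips near (241,188) in the crop, in front of the handle. The scene view also puts them on the robot side of it. I'll check this with the depth map.

Run:
```python
from h import *
def pt(c,u,v,fish):
    z=float(c["z_map"][int(round(v)),int(round(u))]);a,b=(u-c["cx"])/c["fx"],(v-c["cy"])/c["fy"]
    if fish:
        r=np.hypot(a,b);k=np.tan(r)/r;a*=k;b*=k
    return np.round(c["R"].T@(np.array([a*z,b*z,z])-c["t"]),4)
w=load("w3.npz")
print("wrist");
for x,y in((315,90),(240,150),(240,160),(240,175),(225,200),(255,200),(225,212),(255,212),(200,230)):print(x,y,pt(w,140+x/2,130+y/2,1))
w2=load("w2.npz")
for x,y in((240,160),(240,190),(240,205),(240,215),(240,225),(240,232)):print("w2",x,y,pt(w2,140+x/2,130+y/2,1))
s=load("scene1.npz");s0=load("scene0.npz")
for x,y in((625,120),(625,130),(628,140)):print("s",x,y,pt(s,140+(x-520)/2,160+y/2,0))
for u,v in((192,217),(193,222),(194,230),(204,214)):print("s0",u,v,pt(s0,u,v,0))
t=load("top0.npz")
for u,v in((339,155),(340,157),(337,160),(324,177),(384,183),(199,177)):print("t0",u,v,pt(t,u,v,0))
```

```text
wrist
315 90 [ 0.5632 -0.0754  0.1174]
240 150 [ 0.5839 -0.1021  0.1228]
240 160 [ 0.5841 -0.1021  0.1322]
240 175 [ 0.5838 -0.1021  0.1464]
225 200 [ 0.58   -0.1062  0.1737]
255 200 [ 0.5799 -0.098   0.1739]
225 212 [ 0.5804 -0.1061  0.1805]
255 212 [ 0.5801 -0.0982  0.1811]
200 230 [ 0.5547 -0.1083  0.2398]
w2 240 160 [ 0.5843 -0.1021  0.132 ]
w2 240 190 [ 0.5845 -0.1021  0.157 ]
w2 240 205 [ 0.5891 -0.1021  0.1579]
w2 240 215 [ 0.5923 -0.1021  0.1582]
w2 240 225 [ 0.5957 -0.1021  0.1584]
w2 240 232 [ 0.5976 -0.1021  0.1594]
s 625 120 [ 0.6011 -0.1022  0.1636]
s 625 130 [ 0.6012 -0.1048  0.1484]
s 628 140 [ 0.601  -0.1049  0.1305]
s0 192 217 [ 0.5889 -0.1004  0.1555]
s0 193 222 [ 0.6002 -0.1023  0.1555]
s0 194 230 [ 0.6021 -0.105   0.1322]
s0 204 214 [ 0.5664 -0.0739  0.1176]
t0 339 155 [ 0.5896 -0.1001  0.1592]
t0 340 157 [ 0.5859 -0.1015  0.1584]
t0 337 160 [ 0.5838 -0.0976  0.1475]
t0 324 177 [ 0.5612 -0.0742  0.1202]
t0 384 183 [ 0.5376 -0.1863  0.1119]
t0 199 177 [0.6046 0.1635 0.0627]
```

Run:
```python
from h import *
from cell import observe
def cloud(c):
    v,u=np.mgrid[0:384,0:512];z=c["z_map"];a,b=(u-c["cx"])/c["fx"],(v-c["cy"])/c["fy"]
    r=np.hypot(a,b)+1e-9;k=np.tan(np.minimum(r,1.4))/r
    P=np.stack([a*k*z,b*k*z,z],-1);return (P-c["t"])@c["R"]
for n in("w2.npz","w3.npz"):
    P=cloud(load(n))
    for row in range(208,246,3):
        print(n,row,[np.round(P[row,u],3).tolist() for u in((243,248,272,277) if n=="w2.npz" else (240,250,257,264))])
s=observe();print(s["qpos"],s["tool_pos"])
```

```text
w2.npz 208 [[0.591, -0.115, 0.111], [0.589, -0.111, 0.115], [0.589, -0.093, 0.116], [0.59, -0.089, 0.112]]
w2.npz 211 [[0.593, -0.115, 0.112], [0.591, -0.111, 0.116], [0.589, -0.093, 0.12], [0.592, -0.089, 0.113]]
w2.npz 214 [[0.595, -0.115, 0.112], [0.594, -0.111, 0.115], [0.589, -0.094, 0.127], [0.595, -0.089, 0.112]]
w2.npz 217 [[0.597, -0.115, 0.112], [0.591, -0.111, 0.129], [0.589, -0.094, 0.132], [0.597, -0.089, 0.113]]
w2.npz 220 [[0.64, -0.121, 0.018], [0.59, -0.11, 0.136], [0.589, -0.094, 0.139], [0.6, -0.089, 0.112]]
w2.npz 223 [[0.581, -0.112, 0.163], [0.589, -0.11, 0.145], [0.588, -0.094, 0.146], [0.603, -0.089, 0.111]]
w2.npz 226 [[0.58, -0.112, 0.169], [0.588, -0.11, 0.149], [0.512, -0.102, 0.322], [0.582, -0.092, 0.165]]
w2.npz 229 [[0.581, -0.112, 0.171], [0.588, -0.11, 0.154], [0.587, -0.095, 0.158], [0.582, -0.093, 0.169]]
w2.npz 232 [[0.581, -0.111, 0.174], [0.589, -0.109, 0.157], [0.588, -0.095, 0.159], [0.582, -0.093, 0.173]]
w2.npz 235 [[0.582, -0.111, 0.176], [0.59, -0.109, 0.159], [0.591, -0.095, 0.158], [0.581, -0.093, 0.177]]
w2.npz 238 [[0.581, -0.111, 0.18
[... 1098 characters left out ...]
1, -0.104, 0.169], [0.581, -0.1, 0.17]]
w3.npz 232 [[0.58, -0.113, 0.176], [0.58, -0.107, 0.176], [0.582, -0.104, 0.173], [0.581, -0.1, 0.174]]
w3.npz 235 [[0.58, -0.113, 0.18], [0.581, -0.107, 0.179], [0.581, -0.104, 0.177], [0.582, -0.1, 0.176]]
w3.npz 238 [[0.581, -0.113, 0.182], [0.58, -0.107, 0.183], [0.582, -0.104, 0.18], [0.581, -0.1, 0.181]]
w3.npz 241 [[0.555, -0.109, 0.236], [0.556, -0.105, 0.235], [0.582, -0.104, 0.184], [0.582, -0.1, 0.183]]
w3.npz 244 [[0.555, -0.108, 0.238], [0.555, -0.105, 0.238], [0.582, -0.104, 0.186], [0.582, -0.1, 0.187]]
[-2.98599558e-01  5.31167923e-01  1.40057154e+00  8.07122882e-05
  1.20983343e+00 -1.86877887e+00] [ 0.59128463 -0.10203337  0.12451073]
```

The depth shows the real finger ends at z≈0.163 while the reported TCP z is 0.1245, about 38 mm too low. Both cameras put the tips above the handle. I'll open and go down 38 mm more.

Emit:
arm_command(fingers=[0.2,0.2,0.2,0.2,0.2,0.2,0.2,0.2], travel=[[0,0,0],[-0.001,0,0],[-0.001,0,0],[-0.001,0,0],[-0.001,0,0],[-0.001,0,0.005],[-0.001,0,0.02],[-0.001,0,0.032]], dr=[[0,0,0],[0,0,0],[0,0,0],[0,0,0],[0,0,0],[0,0,0],[0,0,0],[0,0,0]])

```text
time: 4.43
tool_pos: [0.5923, -0.102, 0.0919]
tool_rot: [-3.142, 0.001, 3.141]
contact_force: [0.3, 0.7, -0.4]
opening: 0.0368
grip_force: 0.0
```

Emit:
arm_command(fingers=[0.3,0.45,0.52,0.6,0.65,0.7,0.7,0.7], travel=[[0,0,0.003],[0,0,0.006],[0,0,0.006],[0,0,0.006],[0,0,0.006],[0,0,0.006],[0,0,0.006],[0,0,0.006]], dr=[[0,0,0],[0,0,0],[0,0,0],[0,0,0],[0,0,0],[0,0,0],[0,0,0],[0,0,0]], squeeze=14)

```text
time: 5.1
tool_pos: [0.5927, -0.1021, 0.0871]
tool_rot: [-3.141, 0.001, 3.141]
contact_force: [0.4, -0.2, 0.8]
opening: 0.0175
grip_force: 14.0
```

The grip is firm, at 14 N and 17.5 mm opening. I'll make a row generator and start winding with a slow feeler arc.

```bash
cat > arc.py <<'E'
# arc.py theta0 step nrows ncalls [Cerr_x Cerr_y mm correction added over the first call]
import sys,numpy as np
th,st,n,k=float(sys.argv[1]),float(sys.argv[2]),int(sys.argv[3]),int(sys.argv[4])
corr=np.array([float(v) for v in sys.argv[5:7]] or [0,0])
p=lambda a:40*np.array([np.cos(a),np.sin(a)])
for c in range(k):
    rows=[]
    for i in range(1,n+1):
        d=p(th-st*i)-p(th)+(corr*i/n if c==0 else 0);rows.append([round(-d[0]/1000,4),round(d[1]/1000,4),0])
    th-=st*n;print(f"end {th:.3f}",rows)
E
python3 arc.py -0.7234 0.05 8 1; python3 arc.py -1.1234 0.1 8 1
```

```text
end -1.123 [[np.float64(0.0014), np.float64(-0.0015), 0], [np.float64(0.0028), np.float64(-0.0029), 0], [np.float64(0.0043), np.float64(-0.0042), 0], [np.float64(0.0059), np.float64(-0.0054), 0], [np.float64(0.0075), np.float64(-0.0066), 0], [np.float64(0.0092), np.float64(-0.0077), 0], [np.float64(0.0109), np.float64(-0.0087), 0], [np.float64(0.0127), np.float64(-0.0096), 0]]
end -1.923 [[np.float64(0.0037), np.float64(-0.0015), 0], [np.float64(0.0075), np.float64(-0.0027), 0], [np.float64(0.0114), np.float64(-0.0035), 0], [np.float64(0.0154), np.float64(-0.0039), 0], [np.float64(0.0194), np.float64(-0.0039), 0], [np.float64(0.0234), np.float64(-0.0035), 0], [np.float64(0.0273), np.float64(-0.0027), 0], [np.float64(0.0311), np.float64(-0.0015), 0]]
```

Emit:
arm_command(fingers=[0.7,0.7,0.7,0.7,0.7,0.7,0.7,0.7], travel=[[0.0014,-0.0015,0],[0.0028,-0.0029,0],[0.0043,-0.0042,0],[0.0059,-0.0054,0],[0.0075,-0.0066,0],[0.0092,-0.0077,0],[0.0109,-0.0087,0],[0.0127,-0.0096,0]], dr=[[0,0,0],[0,0,0],[0,0,0],[0,0,0],[0,0,0],[0,0,0],[0,0,0],[0,0,0]])

```text
time: 5.77
tool_pos: [0.5811, -0.1112, 0.087]
tool_rot: [3.141, 0.004, 3.141]
contact_force: [5.3, 2.9, 2.3]
opening: 0.0176
grip_force: 14.0
```

Resistance is 6 N purely tangential and about 0 N radial, so the centre is good. I'll continue a little faster.

Emit:
arm_command(fingers=[0.7,0.7,0.7,0.7,0.7,0.7,0.7,0.7], travel=[[0.0037,-0.0015,0],[0.0075,-0.0027,0],[0.0114,-0.0035,0],[0.0154,-0.0039,0],[0.0194,-0.0039,0],[0.0234,-0.0035,0],[0.0273,-0.0027,0],[0.0311,-0.0015,0]], dr=[[0,0,0],[0,0,0],[0,0,0],[0,0,0],[0,0,0],[0,0,0],[0,0,0],[0,0,0]])

```text
time: 6.43
tool_pos: [0.5503, -0.1138, 0.0871]
tool_rot: [-3.14, 0.005, 3.141]
contact_force: [6.3, -1.6, 0.8]
opening: 0.0177
grip_force: 14.0
```

```bash
python3 arc.py -1.9234 0.15 8 2 | sed 's/np.float64(\([^)]*\))/\1/g'
```

```text
end -3.123 [[0.0055, 0.0025, 0], [0.0105, 0.0058, 0], [0.015, 0.0097, 0], [0.0188, 0.0144, 0], [0.0219, 0.0195, 0], [0.0242, 0.025, 0], [0.0256, 0.0308, 0], [0.0262, 0.0368, 0]]
end -4.323 [[-0.0003, 0.006, 0], [-0.0016, 0.0119, 0], [-0.0037, 0.0175, 0], [-0.0066, 0.0227, 0], [-0.0102, 0.0275, 0], [-0.0146, 0.0316, 0], [-0.0195, 0.0351, 0], [-0.0248, 0.0377, 0]]
```

Emit:
arm_command(fingers=[0.7,0.7,0.7,0.7,0.7,0.7,0.7,0.7], travel=[[0.0055,0.0025,0],[0.0105,0.0058,0],[0.015,0.0097,0],[0.0188,0.0144,0],[0.0219,0.0195,0],[0.0242,0.025,0],[0.0256,0.0308,0],[0.0262,0.0368,0]], dr=[[0,0,0],[0,0,0],[0,0,0],[0,0,0],[0,0,0],[0,0,0],[0,0,0],[0,0,0]])

```text
time: 7.1
tool_pos: [0.5227, -0.0781, 0.0869]
tool_rot: [-3.138, 0.002, 3.141]
contact_force: [1.1, -6.2, 1.7]
opening: 0.0173
grip_force: 14.0
```

Emit:
arm_command(fingers=[0.7,0.7,0.7,0.7,0.7,0.7,0.7,0.7], travel=[[-0.0003,0.006,0],[-0.0016,0.0119,0],[-0.0037,0.0175,0],[-0.0066,0.0227,0],[-0.0102,0.0275,0],[-0.0146,0.0316,0],[-0.0195,0.0351,0],[-0.0248,0.0377,0]], dr=[[0,0,0],[0,0,0],[0,0,0],[0,0,0],[0,0,0],[0,0,0],[0,0,0],[0,0,0]])

```text
time: 7.77
tool_pos: [0.5453, -0.0393, 0.0866]
tool_rot: [-3.14, -0.004, 3.141]
contact_force: [-6.3, -2.5, 7.5]
opening: 0.0176
grip_force: 14.0
```

```bash
python3 arc.py -4.3234 0.19635 8 4 | sed 's/np.float64(\([^)]*\))/\1/g'
```

```text
end -5.894 [[-0.0075, 0.0022, 0], [-0.0153, 0.003, 0], [-0.0231, 0.0022, 0], [-0.0306, -0.0001, 0], [-0.0375, -0.0038, 0], [-0.0436, -0.0088, 0], [-0.0485, -0.0149, 0], [-0.0522, -0.0218, 0]]
end -7.465 [[-0.0022, -0.0075, 0], [-0.003, -0.0153, 0], [-0.0022, -0.0231, 0], [0.0001, -0.0306, 0], [0.0038, -0.0375, 0], [0.0088, -0.0436, 0], [0.0149, -0.0485, 0], [0.0218, -0.0522, 0]]
end -9.036 [[0.0075, -0.0022, 0], [0.0153, -0.003, 0], [0.0231, -0.0022, 0], [0.0306, 0.0001, 0], [0.0375, 0.0038, 0], [0.0436, 0.0088, 0], [0.0485, 0.0149, 0], [0.0522, 0.0218, 0]]
end -10.607 [[0.0022, 0.0075, 0], [0.003, 0.0153, 0], [0.0022, 0.0231, 0], [-0.0001, 0.0306, 0], [-0.0038, 0.0375, 0], [-0.0088, 0.0436, 0], [-0.0149, 0.0485, 0], [-0.0218, 0.0522, 0]]
```

Emit:
arm_command(fingers=[0.7,0.7,0.7,0.7,0.7,0.7,0.7,0.7], travel=[[-0.0075,0.0022,0],[-0.0153,0.003,0],[-0.0231,0.0022,0],[-0.0306,-0.0001,0],[-0.0375,-0.0038,0],[-0.0436,-0.0088,0],[-0.0485,-0.0149,0],[-0.0522,-0.0218,0]], dr=[[0,0,0],[0,0,0],[0,0,0],[0,0,0],[0,0,0],[0,0,0],[0,0,0],[0,0,0]])

```text
time: 8.43
tool_pos: [0.5988, -0.0584, 0.0867]
tool_rot: [3.138, -0.001, 3.142]
contact_force: [-0.2, 6.7, 6.9]
opening: 0.0176
grip_force: 14.0
```

Emit:
arm_command(fingers=[0.7,0.7,0.7,0.7,0.7,0.7,0.7,0.7], travel=[[-0.0022,-0.0075,0],[-0.003,-0.0153,0],[-0.0022,-0.0231,0],[0.0001,-0.0306,0],[0.0038,-0.0375,0],[0.0088,-0.0436,0],[0.0149,-0.0485,0],[0.0218,-0.0522,0]], dr=[[0,0,0],[0,0,0],[0,0,0],[0,0,0],[0,0,0],[0,0,0],[0,0,0],[0,0,0]])

```text
time: 9.1
tool_pos: [0.5791, -0.1122, 0.087]
tool_rot: [3.141, 0.004, 3.141]
contact_force: [6.7, 3.0, 2.6]
opening: 0.0175
grip_force: 14.0
```

Emit:
arm_command(fingers=[0.7,0.7,0.7,0.7,0.7,0.7,0.7,0.7], travel=[[0.0075,-0.0022,0],[0.0153,-0.003,0],[0.0231,-0.0022,0],[0.0306,0.0001,0],[0.0375,0.0038,0],[0.0436,0.0088,0],[0.0485,0.0149,0],[0.0522,0.0218,0]], dr=[[0,0,0],[0,0,0],[0,0,0],[0,0,0],[0,0,0],[0,0,0],[0,0,0],[0,0,0]])

```text
time: 9.77
tool_pos: [0.5264, -0.0926, 0.087]
tool_rot: [-3.138, 0.004, 3.141]
contact_force: [3.3, -6.2, 1.3]
opening: 0.0176
grip_force: 14.0
```

Emit:
arm_command(fingers=[0.7,0.7,0.7,0.7,0.7,0.7,0.7,0.7], travel=[[0.0022,0.0075,0],[0.003,0.0153,0],[0.0022,0.0231,0],[-0.0001,0.0306,0],[-0.0038,0.0375,0],[-0.0088,0.0436,0],[-0.0149,0.0485,0],[-0.0218,0.0522,0]], dr=[[0,0,0],[0,0,0],[0,0,0],[0,0,0],[0,0,0],[0,0,0],[0,0,0],[0,0,0]])

```text
time: 10.43
tool_pos: [0.5452, -0.0393, 0.0866]
tool_rot: [-3.14, -0.004, 3.141]
contact_force: [-6.2, -3.0, 7.9]
opening: 0.0179
grip_force: 14.0
```

Emit:
arm_command(fingers=[0.7,0.7,0.7,0.7,0.7,0.7,0.7,0.7], travel=[[-0.0075,0.0022,0],[-0.0153,0.003,0],[-0.0231,0.0022,0],[-0.0306,-0.0001,0],[-0.0375,-0.0038,0],[-0.0436,-0.0088,0],[-0.0485,-0.0149,0],[-0.0522,-0.0218,0]], dr=[[0,0,0],[0,0,0],[0,0,0],[0,0,0],[0,0,0],[0,0,0],[0,0,0],[0,0,0]])

```text
time: 11.1
tool_pos: [0.5988, -0.0584, 0.0867]
tool_rot: [3.138, -0.001, 3.142]
contact_force: [-1.0, 7.7, 6.5]
opening: 0.0175
grip_force: 14.0
```

Emit:
arm_command(fingers=[0.7,0.7,0.7,0.7,0.7,0.7,0.7,0.7], travel=[[-0.0022,-0.0075,0],[-0.003,-0.0153,0],[-0.0022,-0.0231,0],[0.0001,-0.0306,0],[0.0038,-0.0375,0],[0.0088,-0.0436,0],[0.0149,-0.0485,0],[0.0218,-0.0522,0]], dr=[[0,0,0],[0,0,0],[0,0,0],[0,0,0],[0,0,0],[0,0,0],[0,0,0],[0,0,0]])

```text
time: 11.77
tool_pos: [0.5791, -0.1122, 0.087]
tool_rot: [3.141, 0.004, 3.141]
contact_force: [6.7, 3.1, 1.8]
opening: 0.0176
grip_force: 14.0
```

Emit:
arm_command(fingers=[0.7,0.7,0.7,0.7,0.7,0.7,0.7,0.7], travel=[[0.0075,-0.0022,0],[0.0153,-0.003,0],[0.0231,-0.0022,0],[0.0306,0.0001,0],[0.0375,0.0038,0],[0.0436,0.0088,0],[0.0485,0.0149,0],[0.0522,0.0218,0]], dr=[[0,0,0],[0,0,0],[0,0,0],[0,0,0],[0,0,0],[0,0,0],[0,0,0],[0,0,0]])

```text
time: 12.43
tool_pos: [0.5264, -0.0926, 0.087]
tool_rot: [-3.138, 0.004, 3.141]
contact_force: [3.3, -5.7, 1.1]
opening: 0.0175
grip_force: 14.0
```

Forces repeat cleanly (about 7 N). One more full turn, then I'll check the pocket.

Emit:
arm_command(fingers=[0.7,0.7,0.7,0.7,0.7,0.7,0.7,0.7], travel=[[0.0022,0.0075,0],[0.003,0.0153,0],[0.0022,0.0231,0],[-0.0001,0.0306,0],[-0.0038,0.0375,0],[-0.0088,0.0436,0],[-0.0149,0.0485,0],[-0.0218,0.0522,0]], dr=[[0,0,0],[0,0,0],[0,0,0],[0,0,0],[0,0,0],[0,0,0],[0,0,0],[0,0,0]])

```text
time: 13.1
tool_pos: [0.5452, -0.0393, 0.0866]
tool_rot: [-3.14, -0.004, 3.141]
contact_force: [-6.4, -2.5, 8.0]
opening: 0.0175
grip_force: 14.0
```

Emit:
arm_command(fingers=[0.7,0.7,0.7,0.7,0.7,0.7,0.7,0.7], travel=[[-0.0075,0.0022,0],[-0.0153,0.003,0],[-0.0231,0.0022,0],[-0.0306,-0.0001,0],[-0.0375,-0.0038,0],[-0.0436,-0.0088,0],[-0.0485,-0.0149,0],[-0.0522,-0.0218,0]], dr=[[0,0,0],[0,0,0],[0,0,0],[0,0,0],[0,0,0],[0,0,0],[0,0,0],[0,0,0]])

```text
time: 13.77
tool_pos: [0.5988, -0.0584, 0.0867]
tool_rot: [3.138, -0.001, 3.142]
contact_force: [-0.7, 8.4, 5.9]
opening: 0.0176
grip_force: 14.0
```

Emit:
arm_command(fingers=[0.7,0.7,0.7,0.7,0.7,0.7,0.7,0.7], travel=[[-0.0022,-0.0075,0],[-0.003,-0.0153,0],[-0.0022,-0.0231,0],[0.0001,-0.0306,0],[0.0038,-0.0375,0],[0.0088,-0.0436,0],[0.0149,-0.0485,0],[0.0218,-0.0522,0]], dr=[[0,0,0],[0,0,0],[0,0,0],[0,0,0],[0,0,0],[0,0,0],[0,0,0],[0,0,0]])

```text
time: 14.43
tool_pos: [0.5791, -0.1122, 0.087]
tool_rot: [3.141, 0.004, 3.141]
contact_force: [6.2, 3.9, 1.0]
opening: 0.0175
grip_force: 14.0
```

Emit:
arm_command(fingers=[0.7,0.7,0.7,0.7,0.7,0.7,0.7,0.7], travel=[[0.0075,-0.0022,0],[0.0153,-0.003,0],[0.0231,-0.0022,0],[0.0306,0.0001,0],[0.0375,0.0038,0],[0.0436,0.0088,0],[0.0485,0.0149,0],[0.0522,0.0218,0]], dr=[[0,0,0],[0,0,0],[0,0,0],[0,0,0],[0,0,0],[0,0,0],[0,0,0],[0,0,0]])

```text
time: 15.1
tool_pos: [0.5264, -0.0926, 0.087]
tool_rot: [-3.138, 0.003, 3.141]
contact_force: [3.7, -6.5, 1.5]
opening: 0.0175
grip_force: 14.0
```

Run:
```python
from cell import *
import cv2,numpy as np
w=read_camera("wrist");s=read_camera("scene")
np.savez("w4.npz",**w);np.savez("s4.npz",**s)
a=cv2.resize(s["color"][140:250,225:355],None,fx=3,fy=3,interpolation=cv2.INTER_CUBIC)
b=cv2.resize(w["color"][:384,362:512],(150*330//384*2,660))[:,:]
cv2.imwrite("pics/p4.png",np.hstack([a,cv2.resize(w["color"][0:330,362:512],(300,330)) if 0 else w["color"][0:330,362:512]]))
```

```text
(no output)
```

View pics/p4.png

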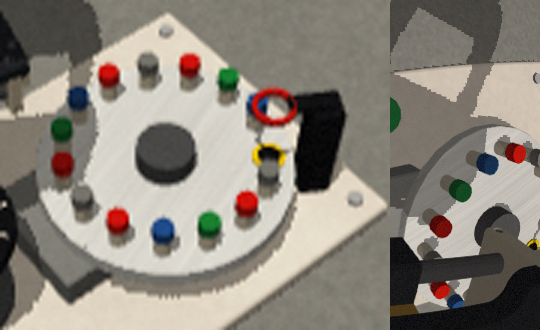

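In the crop, the pocket is at (268,154), approaching the ring at (275,107). The pixel gap includes parallax from the height difference, so I'll compute positions.

```bash
cat > pk.py <<'E'
import sys
from h import *
Y=((20,90,90),(35,255,255));Rd=((0,130,60),(8,255,255))
def fit(c,lohi,box,z,rays=ray):
    x0,y0,x1,y1=box;h=cv2.cvtColor(c["color"],cv2.COLOR_BGR2HSV)[y0:y1,x0:x1]
    m=cv2.inRange(h,*lohi)
    if lohi[0][0]==0:m|=cv2.inRange(h,(170,)+lohi[0][1:],(180,255,255))
    v,u=np.nonzero(m);P=np.array([rays(c,a+x0,b+y0,z)[:2] for a,b in zip(u,v)])
    # algebraic circle fit of the ring's pixels
    A=np.c_[2*P,np.ones(len(P))];s=np.linalg.lstsq(A,(P**2).sum(1),rcond=None)[0]
    return np.round(s[:2],4),round(float(np.sqrt(s[2]+s[:2]@s[:2])),4),len(P)
if __name__=="__main__":
    s0,t0=load("scene0.npz"),load("top0.npz");s=load(sys.argv[1])
    print("pocket0 S",fit(s0,Y,(304,192,324,212),.067),"T",fit(t0,Y,(190,166,210,188),.067))
    print("ring S0",fit(s0,Rd,(306,167,327,184),.115),"T",fit(t0,Rd,(176,174,200,200),.115),"S",fit(s,Rd,(306,167,327,184),.115))
    print("pocket now S",fit(s,Y,(302,172,328,212),.067))
E
python3 pk.py s4.npz
```

```text
pocket0 S (array([0.6061, 0.161 ]), 0.0109, 42) T (array([0.6037, 0.1622]), 0.0097, 67)
ring S0 (array([0.5766, 0.1787]), 0.0147, 80) T (array([0.5758, 0.1797]), 0.0143, 64) S (array([0.5767, 0.1786]), 0.0147, 85)
pocket now S (array([0.584 , 0.1752]), 0.0108, 34)
```

About 8 mm is left, roughly 6 rad of wheel. I'll wind three quarter turns plus most of a fourth, then hold.

Emit:
arm_command(fingers=[0.7,0.7,0.7,0.7,0.7,0.7,0.7,0.7], travel=[[0.0022,0.0075,0],[0.003,0.0153,0],[0.0022,0.0231,0],[-0.0001,0.0306,0],[-0.0038,0.0375,0],[-0.0088,0.0436,0],[-0.0149,0.0485,0],[-0.0218,0.0522,0]], dr=[[0,0,0],[0,0,0],[0,0,0],[0,0,0],[0,0,0],[0,0,0],[0,0,0],[0,0,0]])

```text
time: 15.87
tool_pos: [0.5452, -0.0392, 0.0866]
tool_rot: [-3.141, -0.004, 3.141]
contact_force: [-6.4, -3.0, 7.9]
opening: 0.0173
grip_force: 14.0
```

Emit:
arm_command(fingers=[0.7,0.7,0.7,0.7,0.7,0.7,0.7,0.7], travel=[[-0.0075,0.0022,0],[-0.0153,0.003,0],[-0.0231,0.0022,0],[-0.0306,-0.0001,0],[-0.0375,-0.0038,0],[-0.0436,-0.0088,0],[-0.0485,-0.0149,0],[-0.0522,-0.0218,0]], dr=[[0,0,0],[0,0,0],[0,0,0],[0,0,0],[0,0,0],[0,0,0],[0,0,0],[0,0,0]])

```text
time: 16.53
tool_pos: [0.5987, -0.0583, 0.0867]
tool_rot: [3.138, -0.002, 3.141]
contact_force: [-1.0, 8.2, 7.6]
opening: 0.0176
grip_force: 14.0
```

Emit:
arm_command(fingers=[0.7,0.7,0.7,0.7,0.7,0.7,0.7,0.7], travel=[[-0.0022,-0.0075,0],[-0.003,-0.0153,0],[-0.0022,-0.0231,0],[0.0001,-0.0306,0],[0.0038,-0.0375,0],[0.0088,-0.0436,0],[0.0149,-0.0485,0],[0.0218,-0.0522,0]], dr=[[0,0,0],[0,0,0],[0,0,0],[0,0,0],[0,0,0],[0,0,0],[0,0,0],[0,0,0]])

```text
time: 17.2
tool_pos: [0.5791, -0.1121, 0.087]
tool_rot: [3.14, 0.004, 3.141]
contact_force: [6.7, 3.4, 1.9]
opening: 0.0174
grip_force: 14.0
```

Emit:
arm_command(fingers=[0.7,0.7,0.7,0.7,0.7,0.7,0.7,0.7], travel=[[0.0075,-0.0022,0],[0.0153,-0.003,0],[0.0231,-0.0022,0],[0.0306,0.0001,0],[0.0375,0.0038,0],[0.0436,0.0088,0],[0.0436,0.0088,0],[0.0436,0.0088,0]], dr=[[0,0,0],[0,0,0],[0,0,0],[0,0,0],[0,0,0],[0,0,0],[0,0,0],[0,0,0]])

```text
time: 17.87
tool_pos: [0.5345, -0.1043, 0.0869]
tool_rot: [-3.141, 0.001, 3.141]
contact_force: [2.9, -2.8, 3.9]
opening: 0.0174
grip_force: 14.0
```

```bash
python3 - <<'E'
from cell import *
import cv2,numpy as np
from h import *
s=read_camera("scene");np.savez("s5.npz",**s)
cv2.imwrite("pics/p5.png",cv2.resize(s["color"][140:250,225:355],None,fx=4,fy=4,interpolation=cv2.INTER_CUBIC))
E
python3 pk.py s5.npz
```

```text
pocket0 S (array([0.6061, 0.161 ]), 0.0109, 42) T (array([0.6037, 0.1622]), 0.0097, 67)
ring S0 (array([0.5766, 0.1787]), 0.0147, 80) T (array([0.5758, 0.1797]), 0.0143, 64) S (array([0.5767, 0.1786]), 0.0148, 85)
pocket now S (array([0.5765, 0.178 ]), 0.011, 39)
```

View pics/p5.png

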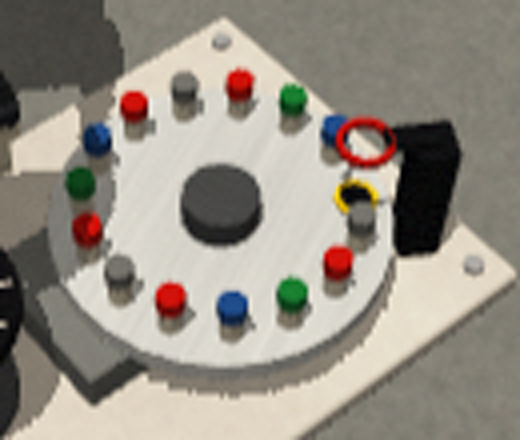

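The pocket at (356,195) reads (0.5765, 0.178) and the ring (0.5767, 0.1786), so it is centred within about 1 mm. I'll release and rise.

Emit:
arm_command(fingers=[0.5,0.2,0.2,0.2,0.2,0.2,0.2,0.2], travel=[[0,0,0],[0,0,0],[0,0,0],[0,0,-0.01],[0,0,-0.03],[0,0,-0.05],[0,0,-0.065],[0,0,-0.065]], dr=[[0,0,0],[0,0,0],[0,0,0],[0,0,0],[0,0,0],[0,0,0],[0,0,0],[0,0,0]])

```text
time: 18.58
tool_pos: [0.5354, -0.1042, 0.1551]
tool_rot: [-3.14, 0.005, 3.141]
contact_force: [0.3, 0.6, -0.0]
opening: 0.0367
grip_force: 0.0
```

Emit:
arm_command(fingers=[0.2,0.2,1,1,1,1,1,1], travel=[[0.005,-0.012,0],[0.01,-0.024,0],[0.02,-0.045,0],[0.03,-0.07,0],[0.04,-0.09,0],[0.0415,-0.0957,0],[0.0415,-0.0957,0],[0.0415,-0.0957,0]], dr=[[0,0,7],[0,0,14],[0,0,21],[0,0,28],[0,0,35],[0,0,42],[0,0,49],[0,0,56]])

```text
time: 19.25
tool_pos: [0.4914, -0.1998, 0.1508]
tool_rot: [-3.141, -0.002, 2.156]
contact_force: [-0.3, 0.3, 0.5]
opening: 0.0023
grip_force: 0.0
```

Emit:
arm_command(fingers=[1,1,1,1,1,1], travel=[[0,0,0],[0,0,0],[0,0,0],[0,0,0],[0,0,0],[0,0,0]], dr=[[0,0,7],[0,0,14],[0,0,21.6],[0,0,21.6],[0,0,21.6],[0,0,21.6]])

```text
time: 19.75
tool_pos: [0.4921, -0.1993, 0.1512]
tool_rot: [-3.141, -0.001, 1.79]
contact_force: [-0.7, -0.3, -1.2]
opening: 0.0007
grip_force: 0.0
```

```bash
python3 - <<'E'
from cell import *
import cv2,numpy as np
from h import *
s=read_camera("scene");np.savez("s6.npz",**s)
cv2.imwrite("pics/p6.png",cv2.resize(s["color"][120:300,90:350],None,fx=3,fy=3,interpolation=cv2.INTER_CUBIC))
b=blob(s,(105,150,60),(125,255,255),(130,215,165,250));print(b,ray(s,b[0],b[1],.101));o=observe();print(o["tool_pos"],o["tool_rot"],o["opening"])
E
python3 pk.py s6.npz|tail -1
```

```text
(np.float64(146.18852459016392), np.float64(230.79508196721312), 122) [ 0.54188466 -0.18922204  0.101     ]
[ 0.49211573 -0.1993016   0.15123862] [-3.14115749e+00 -5.28801095e-04  1.78955769e+00] 0.0008263911586067567
pocket now S (array([0.5766, 0.1779]), 0.0111, 38)
```

View pics/p6.png

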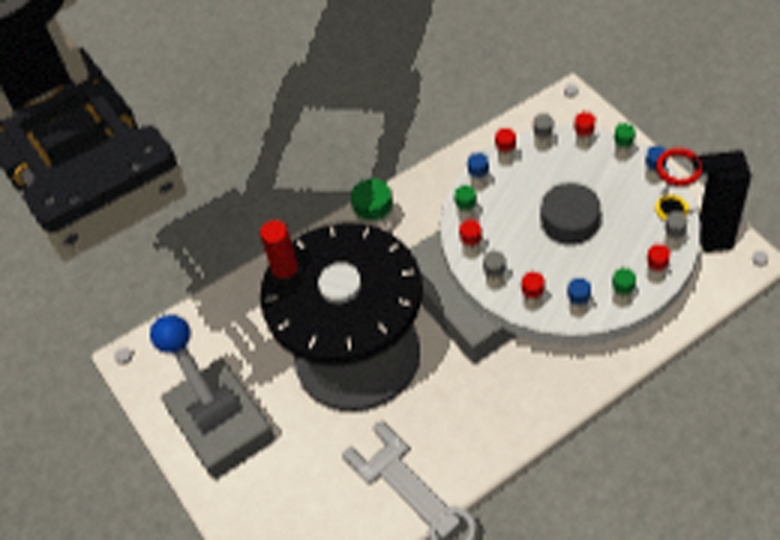

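The scene shows everything clear: handle free, ball at (170,333), and the hand behind it. I'll descend behind the ball, then push along the unit's +x (tool +y).

Emit:
arm_command(fingers=[1,1,1,1,1,1], travel=[[0,0,0.025],[0,0,0.05],[0,0,0.075],[0,0,0.096],[0,0,0.096],[0,0,0.096]], dr=[[0,0,0],[0,0,0],[0,0,0],[0,0,0],[0,0,0],[0,0,0]])

```text
time: 20.3
tool_pos: [0.4918, -0.1991, 0.055]
tool_rot: [-3.14, -0.002, 1.788]
contact_force: [-0.6, -0.9, 0.2]
opening: 0.0003
grip_force: 0.0
```

Emit:
arm_command(fingers=[1,1,1,1,1,1,1,1], travel=[[0,0.006,0],[0,0.012,0],[0,0.018,0],[0,0.024,0],[0,0.03,0],[0,0.035,0],[0,0.04,0],[0,0.045,0]], dr=[[0,0,0],[0,0,0],[0,0,0],[0,0,0],[0,0,0],[0,0,0],[0,0,0],[0,0,0]])

```text
time: 20.97
tool_pos: [0.537, -0.1911, 0.0639]
tool_rot: [3.139, 0.005, 1.788]
contact_force: [-24.0, 7.8, 69.2]
opening: 0.0006
grip_force: 31.5
```

A large vertical force (69 N) has built up, so I'm backing off along the same path.

Emit:
arm_command(fingers=[1,1,1,1,1,1], travel=[[0,-0.01,0],[0,-0.02,0],[0,-0.03,0],[0,-0.045,0],[0,-0.045,0],[0,-0.045,0]], dr=[[0,0,0],[0,0,0],[0,0,0],[0,0,0],[0,0,0],[0,0,0]])

```text
time: 21.47
tool_pos: [0.4919, -0.1995, 0.0552]
tool_rot: [-3.141, -0.001, 1.786]
contact_force: [1.4, 0.6, 0.3]
opening: 0.0004
grip_force: 0.0
```

```bash
python3 - <<'E'
from cell import *
import cv2,numpy as np
from h import *
s=read_camera("scene");w=read_camera("wrist");np.savez("s7.npz",**s);np.savez("w7.npz",**w)
a=cv2.resize(s["color"][150:280,90:220],(384,384),interpolation=cv2.INTER_CUBIC)
cv2.imwrite("pics/p7.png",np.hstack([a,w["color"][:,60:456]]))
b=blob(s,(105,150,60),(125,255,255),(120,205,175,260));print(b,ray(s,b[0],b[1],.101));o=observe();print(o["tool_pos"],o["contact_force"])
c=w;v,u=np.mgrid[0:384,0:512];z=c["z_map"];A,B=(u-c["cx"])/c["fx"],(v-c["cy"])/c["fy"];r=np.hypot(A,B)+1e-9;k=np.tan(np.minimum(r,1.4))/r
P=(np.stack([A*k*z,B*k*z,z],-1)-c["t"])@c["R"]
for row in range(190,262,6):print(row,[np.round(P[row,q],3).tolist() for q in (240,250,264,275)])
E
python3 pk.py s7.npz|tail -1
```

```text
(np.float64(150.23015873015873), np.float64(235.9206349206349), 126) [ 0.55691013 -0.18509218  0.101     ]
[ 0.49285052 -0.19954874  0.05533941] [ 0.02190687  0.11816003 -0.07836133]
190 [[0.475, -0.196, 0.018], [0.483, -0.194, 0.019], [0.494, -0.192, 0.018], [0.503, -0.189, 0.018]]
196 [[0.476, -0.2, 0.019], [0.484, -0.199, 0.018], [0.495, -0.196, 0.018], [0.504, -0.194, 0.018]]
202 [[0.477, -0.206, 0.019], [0.485, -0.204, 0.017], [0.496, -0.201, 0.019], [0.505, -0.199, 0.019]]
208 [[0.478, -0.211, 0.019], [0.486, -0.209, 0.019], [0.497, -0.207, 0.018], [0.506, -0.204, 0.02]]
214 [[0.479, -0.216, 0.019], [0.487, -0.214, 0.019], [0.499, -0.212, 0.018], [0.508, -0.21, 0.018]]
220 [[0.48, -0.222, 0.019], [0.488, -0.22, 0.018], [0.5, -0.217, 0.019], [0.509, -0.215, 0.019]]
226 [[0.481, -0.228, 0.017], [0.485, -0.19, 0.099], [0.493, -0.19, 0.095], [0.51, -0.221, 0.018]]
232 [[0.48, -0.191, 0.107], [0.485, -0.19, 0.106], [0.493, -0.19, 0.104], [0.498, -0.187, 0.107]]
238 [[0.48, -0.191, 0.114], [0.485, -0.19, 0.114], [0.493, -0.19, 0.111], [0.498, -0.187, 0.114]]
244 [[0.479, -0.166, 0.169], [0.482, -0.165, 0.17], [0.492, -0.19, 0.118], [0.489, -0.163, 0.17]]
250 [[0.479, -0.165, 0.174], [0.482, -0.165, 0.172], [0.492, -0.19, 0.124], [0.489, -0.164, 0.172]]
256 [[0.479, -0.166, 0.177], [0.482, -0.165, 0.176], [0.492, -0.19, 0.13], [0.489, -0.164, 0.176]]
pocket now S (array([0.5767, 0.178 ]), 0.011, 38)
```

View pics/p7.png

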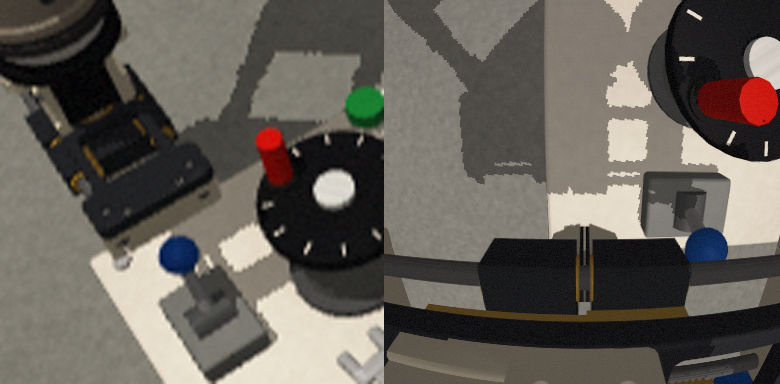

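The ball moved forward to (0.557, -0.185). The fingertips are chamfered and rode onto the top of the ball. I'll drop 18 mm so the straight finger backs do the pushing, and advance in small steps.

Emit:
arm_command(fingers=[1,1,1,1,1,1,1,1], travel=[[0,0,0.01],[0,0,0.018],[0,0.012,0.018],[0,0.024,0.018],[0,0.03,0.018],[0,0.034,0.018],[0,0.038,0.018],[0,0.04,0.018]], dr=[[0,0,0],[0,0,0],[0,0,0],[0,0,0],[0,0,0],[0,0,0],[0,0,0],[0,0,0]])

```text
time: 22.23
tool_pos: [0.5314, -0.1906, 0.0371]
tool_rot: [-3.141, -0.0, 1.787]
contact_force: [-2.0, -0.3, 0.7]
opening: 0.0004
grip_force: 0.6
```

Emit:
arm_command(fingers=[1,1,1,1,1,1,1,1], travel=[[0,0.003,0],[0,0.006,0],[0,0.009,0],[0,0.012,0],[0,0.015,0],[0,0.018,0],[0,0.021,0],[0,0.024,0]], dr=[[0,0,0],[0,0,0],[0,0,0],[0,0,0],[0,0,0],[0,0,0],[0,0,0],[0,0,0]])

```text
time: 22.9
tool_pos: [0.5552, -0.1857, 0.0375]
tool_rot: [3.142, -0.0, 1.787]
contact_force: [-0.5, -0.3, 1.2]
opening: 0.0008
grip_force: 0.5
```

```bash
python3 - <<'E'
from cell import *
from h import *
for n in("scene","wrist"):
    s=read_camera(n);np.savez("m_%s.npz"%n,**s)
    h=cv2.cvtColor(s["color"],cv2.COLOR_BGR2HSV);m=cv2.inRange(h,(105,150,60),(125,255,255))
    k,l,st,ce=cv2.connectedComponentsWithStats(m)
    for i in range(1,k):
        if st[i,4]>25:
            f=ray if n=="scene" else fray;print(n,np.round(ce[i]),st[i,4],f(s,*ce[i],.105))
E
python3 pk.py m_scene.npz|tail -1
```

```text
scene [31.  8.] 187 [-0.53060645 -0.31704309  0.105     ]
scene [477.  38.] 2927 [0.31626346 0.90845567 0.105     ]
scene [94. 60.] 432 [-0.10182093 -0.17480425  0.105     ]
scene [249. 175.] 34 [0.50287061 0.0521131  0.105     ]
scene [283. 216.] 45 [0.63345492 0.06811085 0.105     ]
scene [507. 224.] 60 [0.84284492 0.45430265 0.105     ]
scene [458. 244.] 70 [0.83405659 0.33654948 0.105     ]
scene [463. 265.] 88 [0.87088636 0.31352818 0.105     ]
scene [252. 355.] 3987 [ 0.84307684 -0.09665665  0.105     ]
wrist [506. 160.] 394 [ 0.68297349 -0.09825329  0.105     ]
wrist [500. 218.] 871 [ 0.69590329 -0.13256916  0.105     ]
wrist [401. 381.] 134 [ 0.68929473 -0.27595543  0.105     ]
pocket now S (array([0.5768, 0.178 ]), 0.011, 39)
```

Emit:
arm_command(fingers=[1,1,1,1,1,1,1,1], travel=[[0,0.003,0],[0,0.006,0],[0,0.009,0],[0,0.012,0],[0,0.015,0],[0,0.017,0],[0,0.019,0],[0,0.02,0]], dr=[[0,0,0],[0,0,0],[0,0,0],[0,0,0],[0,0,0],[0,0,0],[0,0,0],[0,0,0]])

```text
time: 23.67
tool_pos: [0.5746, -0.1813, 0.0374]
tool_rot: [-3.142, -0.0, 1.787]
contact_force: [-1.7, -0.9, -1.0]
opening: 0.0004
grip_force: 0.5
```

Emit:
arm_command(fingers=[1,1,1], travel=[[0,0.001,0],[0,0.0015,0],[0,0.002,0]], dr=[[0,0,0],[0,0,0],[0,0,0]])

```text
time: 23.92
tool_pos: [0.5763, -0.181, 0.0375]
tool_rot: [-3.141, -0.0, 1.787]
contact_force: [-0.8, -0.2, -0.5]
opening: 0.0005
grip_force: 0.8
```

I'll back off, rise and check.

Emit:
arm_command(fingers=[1,1,1,1,1,1,1,1], travel=[[0,-0.015,0],[0,-0.04,0],[0,-0.07,0],[0,-0.09,0],[0,-0.09,-0.035],[0,-0.09,-0.07],[0,-0.09,-0.1],[0,-0.09,-0.1]], dr=[[0,0,0],[0,0,0],[0,0,0],[0,0,0],[0,0,0],[0,0,0],[0,0,0],[0,0,0]])

```text
time: 24.58
tool_pos: [0.4919, -0.2024, 0.1441]
tool_rot: [3.132, 0.008, 1.786]
contact_force: [0.9, -0.9, 0.1]
opening: 0.0002
grip_force: 0.0
```

```bash
python3 - <<'E'
from cell import *
import cv2,numpy as np
from h import *
s=read_camera("scene");np.savez("s8.npz",**s)
cv2.imwrite("pics/p8.png",cv2.resize(s["color"][120:300,90:350],None,fx=3,fy=3,interpolation=cv2.INTER_CUBIC))
b=blob(s,(105,150,60),(125,255,255),(130,220,180,270));p=ray(s,b[0],b[1],.101);print(b,p,"fwd mm",1000*((p-[.5419,-.1892,.101])@[.9765,.2155,0]))
o=observe();print(o["tool_pos"],o["contact_force"])
E
python3 pk.py s8.npz|tail -2
```

```text
(np.float64(162.27972027972027), np.float64(254.3006993006993), 143) [ 0.60634313 -0.17512634  0.101     ] fwd mm 65.96158853453906
[ 0.49066059 -0.20157966  0.14118298] [-0.2835233  -0.41986055  0.38304442]
ring S0 (array([0.5766, 0.1787]), 0.0147, 80) T (array([0.5758, 0.1797]), 0.0143, 64) S (array([0.5767, 0.1786]), 0.0148, 84)
pocket now S (array([0.5765, 0.178 ]), 0.011, 39)
```

View pics/p8.png

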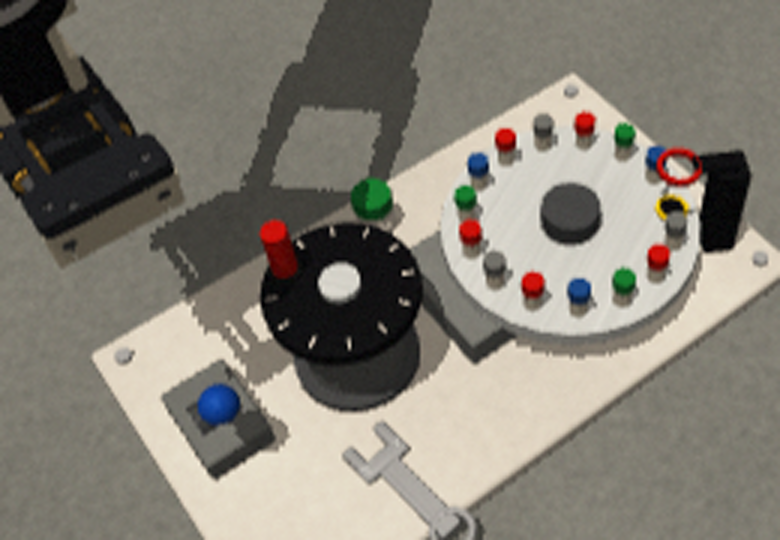

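The ball at (218,405) has gone 66 mm forward, so the lever is fully thrown. The pocket is still under the ring, the hand is clear, and I'm handing in.

```bash
python3 -c "
from cell import *
print(hand_in())"
```

```text
the job is handed in; nothing more can be done
None
```

The job is handed in: camera checks put the pocket within about 1 mm of the ring and the clamp lever fully thrown (ball 66 mm forward), with the hand clear of everything. No verdict came back; one bad push at the clamp peaked at 69 N at the wrist before I backed off and redid it gently.

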